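# Shift the bench-tested gear shifter from second into third

### The job

The repaired H-pattern gear shifter on the bench is in second gear (left-hand slot, lever back towards you). Shift it into third by pushing the knob with the fingertips: forward out of second to neutral, across to the middle, then forward fully home in the middle slot; do not let it dip into any other gear, and do not squeeze or force the knob. Leave the lever there and leave the other things on the bench alone.

Things in the scene. Friction and masses are not known exactly. Their poses are not given: they have to be found in the camera images.
- shifter: H-pattern gear shifter of a driving-game rig: grey steel housing 142 x 126 mm on a plywood board 260 x 210 x 18 mm fixed to the bench, topped by a bare steel gate plate. Origin: centre of the board's underside, at bench height. +x is FORWARD (away from the robot, within about 25 degrees), +y LEFT, z up. The lever's pivot is 45 mm above the origin.
- gate_centre (a point): centre of the gate opening (middle slot, neutral) on the top of the gate plate (150 x 130 mm), 132 mm above the shifter's origin. The gate: three straight fore-and-aft slots joined half-way by one crosswise neutral channel. Left slot (+y): first forward, second back; middle: third forward, fourth back; right: fifth forward, sixth back.
- knob_centre (a point): centre of the black ball knob, 50 mm in diameter, atop a steel lever rod 10 mm in diameter. It is 185 mm from the pivot: 230 mm above the bench with the lever upright, 217 to 225 mm in gear; its underside is 72 mm above the gate plate when upright. The lever stays wherever it is left and moves under a push of about 3 N at the knob.
- crosswise (a joint): sideways tilt of the lever, rad; 0.1 rad moves the knob about 18 mm. Slot centres: left -0.253, middle 0, right +0.253; side stops at -0.275 and +0.275. Starts in the left slot. In a slot it has about 0.02 rad of play either way; it can change further only in neutral. Rounded slot corners lead the lever in from up to about 0.05 rad off the slot's centre.
- fore_aft (a joint): fore-and-aft tilt of the lever, rad: 0 = neutral, positive = forward, negative = back; 0.1 rad moves the knob about 18 mm. Fully in gear is at the end stop: +0.28 forward, -0.28 back. In the neutral channel the lever moves across freely within about 0.035 rad of 0. Starts back in second, between -0.28 and -0.20.
- bottle: bystander: green glue bottle with a white nozzle, 48 mm in diameter, 150 mm high, standing on the bench left of the shifter; origin at the centre of its underside
- spool: bystander: white spool of copper wire, 76 mm in diameter, 54 mm high, standing on the bench right of the shifter; origin at the centre of its underside
- jar: bystander: small glass jar with a steel lid, 56 mm in diameter, 75 mm high, standing on the bench left of the shifter; origin at the centre of its underside
- screwdriver: bystander: screwdriver with a red handle, 200 mm long, 26 mm thick, lying on the bench right of the shifter; origin under its middle, handle to its -x

How it is judged:
By the outcome, as a careful person would: the job done as asked, in the order asked, and still so for the second after the job is handed in, with the robot touching nothing.
It also fails if it takes over 58 s, if anything falls off the work surface, if the arm or the gripper's body presses on something with over 40 N, if the wrist force passes 120 N, or if a joint passes its speed limit or range.

### The arm

A 7-joint arm with a two-finger parallel gripper is mounted at the origin on the work surface. World frame = base frame: x ahead of the robot, y to its left, z up, the work surface at z = 0. Lengths are in m, angles in rad, forces in N, time in s.
With the tool pointing down it reaches from about 0.4 to 0.85 m from the base axis. Payload 4.5 kg.
Tool frame: the origin (TCP) lies on the front face of the gripper's body, between the roots of the fingers; the fingertips stand 64 mm ahead of it and the grasp point (between the pads) lies 45 mm ahead of it; z points along the fingers, y is the line along which they close (so a half turn about z gives the same grasp; the last joint's range is limited). The gripper opens to 88 mm and grips with 3 to 60 N. Pads are 18 mm wide; open, the fingers measure 123 mm over their backs; the gripper's body (75 mm by 187 mm) begins 45 mm behind the grasp point.
Start: joints at [1.329, 0.689, -0.195, 1.565, 0.157, 0.902, -0.215], TCP at [0.17, -0.601, 0.303] pointing down, gripper open.
Joint ranges: [-3.01, 3.01], [-0.46, 2.08], [-1.47, 1.51], [0.13, 2.56], [-1, 4.14], [0.04, 2.09], [-2.66, 2.66]. Speed limits (rad/s): [2.57, 2.57, 3.14, 3.14, 3.14, 3.14, 3.14].

### API

Orientations are given as a rotation vector (axis times angle).
In Python, from workcell import bot gives the robot as it stands. The module is installed in compiled form; this text tells all that it offers.
- The arm moves only by the tool jog_arm, never from a script. Its argument "increments" is a list of rows, each a list of 7 numbers: the shift along the tool's x, y, z in m, then the turn, a rotation vector about the tool's x, y, z in rad, then the finger opening in m, from 0 to 0.0881. A call has 1 to 8 rows; each row is the pose to reach, as a shift and turn from the pose commanded when the call began, along the tool's axes at that moment; what a row does not reach only later rows make up. A row lasts 1/12 s, in which the tool goes at most 41.7 mm and 7.16 degrees, less where a joint would pass 70% of its speed; a pose out of reach is approached as far as the arm can. A call with a gripper value outside its range is refused whole. The fingers move at their own pace and stop on an object; "grip_force" is the grip in N (left out, the last holds). Time passes only in rows, so rows that repeat a pose let the fingers close. It gives the time, the measured TCP pose, the force, the opening and the grip force at its end, in the units of the state.
- bot.get_obs(): the state, without advancing time (a new reading comes with each control period).
- bot.snapshot(name): name is "scene" or "top" or "wrist"; returns a dict with "frame" (480x640x3 uint8, blue, green, red), "depth" (480x640 float32, m along the optical axis (not along the pixel's ray), 0 where there is no reading), "mtx" (3x3 intrinsics, pixels), "R" (3x3) and "t" (3): a world point X has camera coordinates R X + t; the wrist camera has in their place "T_tool_cam" (4x4, takes a point from camera to tool coordinates, whose origin is the TCP and whose axes are the flange's). Camera axes: x right, y down, z forward; pixel columns grow to the right and rows downward; lengths in m; the calibration is good to about 2 mm. A picture is of the moment at which its call begins: read the wrist's pose just before it.
- bot.hand_in(): hands the job in; it is judged then, once.
The state is a dict: "time_s": time; "q": joint angles; "joint_vel": joint speeds; "joint_efforts": joint torques, N m; "eef_pos": TCP position; "orientation": TCP orientation; "contact_force": force on the tool from outside, world axes, zero at the start; "torque": the same for the moment, N m; "opening": finger opening in m; "finger_force": force on a finger pad.
Only numpy, scipy, OpenCV 4.12 (cv2) and the standard library are available. Lean on these libraries where they do the work, as an engineer would, in place of code of your own. Each camera call takes 0.05 s, during which the arm holds its last target. There are 200 camera calls.

## Working session

There is one attempt and no reset: what is moved stays moved. The work goes in short steps, Python scripts to look and compute and a tool call to move; the robot and the scene stay as the last step left them, time stands still between calls to the robot, and variables do not carry over. Pictures are saved under pics/ and viewed, at most 10 in all, crops included, and the job is handed in when it is done.

Besides the shell and the picture viewer there is one more tool, called as a command line: name --pt "numbers of a row" for each row, then --argument value for the rest. jog_arm: Moves the arm, as the interface text tells. Its arguments: {"type":"object","properties":{"increments":{"type":"array"},"grip_force":{"type":"number"}},"required":["increments"]}

```bash
mkdir -p pics; python3 - <<'E'
from workcell import bot
import cv2,numpy as np
o=bot.get_obs();print(o)
for n in("top","scene"):
    s=bot.snapshot(n);cv2.imwrite(f"pics/{n}0.png",s["frame"]);np.savez(f"{n}0.npz",**s)
E
```

```text
{'time_s': 0.0, 'q': array([ 1.3288085 ,  0.68999966, -0.1944939 ,  1.56635929,  0.15727674,
        0.90247951, -0.21513096]), 'joint_vel': array([-0.00109691,  0.00063066,  0.00088498, -0.00119098,  0.00065504,
        0.00311582, -0.00014835]), 'joint_efforts': array([-1.00458747e-03, -5.27562439e+01, -1.26698121e+00, -1.53428024e+01,
       -5.26273577e-02,  6.56740231e-03,  1.36964923e-04]), 'eef_pos': array([ 0.17000431, -0.60089325,  0.30189556]), 'orientation': array([-3.10996462e+00, -4.31624389e-01,  5.96039223e-04]), 'contact_force': array([ 0.35893203, -0.38859762, -0.34250657]), 'torque': array([-0.029383  ,  0.00261214,  0.0694211 ]), 'finger_force': 0.0, 'opening': 0.08821255605988265}
```

View pics/top0.png

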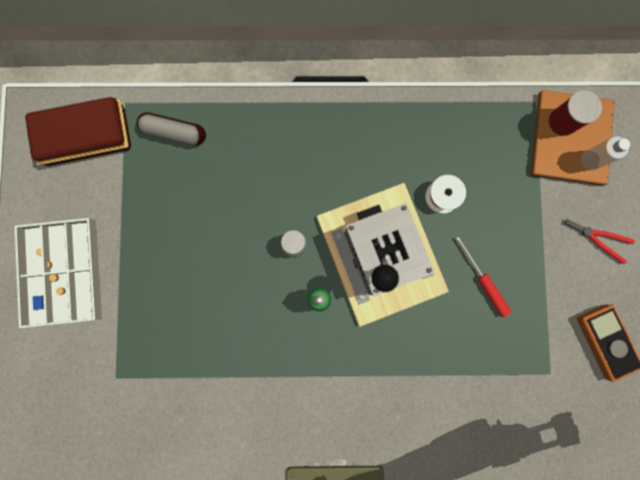

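View pics/scene0.png

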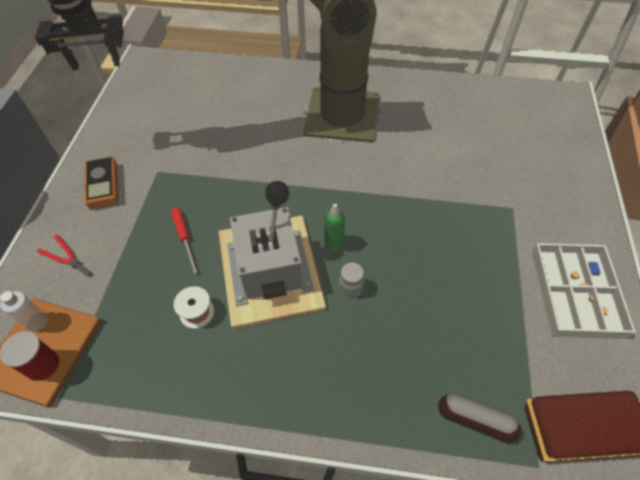

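The top view shows the board corners near (318,216), (404,184), (447,292) and (360,325), so forward is yawed left. The knob is at (385,278), the bottle at (319,299), the jar at (292,242), the spool at (446,194) and the screwdriver around (480,275).

```bash
cat > h.py <<'E'
import numpy as np,cv2
from scipy.optimize import least_squares
def cloud(s):
    v,u=np.mgrid[:480,:640];d=s["depth"];K=s["mtx"]
    p=np.stack([(u-K[0,2])/K[0,0]*d,(v-K[1,2])/K[1,1]*d,d],-1)
    return (p-s["t"])@s["R"]
def knob(s,near,r=.06):
    P=cloud(s);m=(s["frame"].max(-1)<70)&(np.linalg.norm(P-near,axis=-1)<r)&(P[...,2]>.19)&(s["depth"]>0)
    p=P[m];f=least_squares(lambda c:np.linalg.norm(p-c,axis=1)-.025,p.mean(0)-[0,0,.01],loss="soft_l1",f_scale=.002)
    return f.x,m.sum(),np.sqrt(np.mean(f.fun**2))
E
python3 - <<'E'
from h import *
s=dict(np.load("top0.npz"));t=dict(np.load("scene0.npz"))
P=cloud(s)
print("knob px",P[278,385],"bottle",P[299,319],"jar",P[242,292],"spool",P[194,440],"driver",P[292,492])
f=s["frame"].astype(int)
# board: yellowish or housing region above bench
zz=P[...,2]
m=(zz>.010)&(zz<.026)&(f[...,2]-f[...,0]>40)&(np.arange(640)[None]>300)&(np.arange(640)[None]<460)&(np.arange(480)[:,None]>170)&(np.arange(480)[:,None]<340)
r=cv2.minAreaRect((P[m][:,:2]*1000).astype(np.float32));print("board",m.sum(),r)
m2=(zz>.127)&(zz<.137)&(np.abs(P[...,0]-r[0][0]/1000)<.15)&(np.abs(P[...,1]-r[0][1]/1000)<.15)
r2=cv2.minAreaRect((P[m2][:,:2]*1000).astype(np.float32));print("plate",m2.sum(),r2,np.median(zz[m2]))
k0=P[278,385]-[0,0,.02]
print(knob(s,k0),knob(t,k0))
E
```

```text
knob px [ 0.49682205 -0.08136083  0.24297697] bottle [0.46009121 0.03257159 0.1497102 ] jar [0.57763321 0.08729152 0.07479117] spool [ 0.68131497 -0.23111996  0.0560717 ] driver [ 0.47015602 -0.34529293  0.02573931]
board 4654 ((556.8795166015625, -108.6875), (260.1430358886719, 211.00511169433594), 20.505245208740234)
plate 3685 ((537.3662109375, -57.16426086425781), (150.04933166503906, 240.73670959472656), 20.47117805480957) 0.13182054342770794
(array([ 0.49690224, -0.084522  ,  0.21903873]), np.int64(547), np.float64(0.001142256345071202)) (array([ 0.4977421 , -0.08356658,  0.21970305]), np.int64(462), np.float64(0.0016623377570407763))
```

jog_arm --pt "0.015 -0.015 0 0 0 -0.01 0" --pt "0.04 -0.04 0 0 0 -0.02 0" --pt "0.065 -0.065 0 0 0 -0.04 0" --pt "0.09 -0.09 0 0 0 -0.06 0" --pt "0.115 -0.115 0 0 0 -0.08 0" --pt "0.14 -0.14 0 0 0 -0.082 0" --pt "0.165 -0.165 0 0 0 -0.082 0" --pt "0.18 -0.18 0 0 0 -0.082 0" --grip_force 10

```text
time_s: 0.77
eef_pos: [0.296, -0.3754, 0.3026]
orientation: [-3.088, -0.565, -0.001]
contact_force: [-0.3, -0.5, -1.3]
opening: 0.0369
finger_force: 0.0
```

```bash
cat >> h.py <<'E'
from scipy.spatial.transform import Rotation as Rn
O=np.array([.5569,-.1087]);Y=np.radians(20.49);M=np.array([[np.cos(Y),np.sin(Y)],[-np.sin(Y),np.cos(Y)]])
def sh(p): return np.round(np.r_[M@(np.asarray(p)[:2]-O),p[2]]*1000,1)
def rep(bot,look=True,near=None):
    o=bot.get_obs();R=Rn.from_rotvec(o["orientation"]).as_matrix()
    print("t",round(o["time_s"],2),"tcp(shifter mm)",sh(o["eef_pos"]),"toolx yaw-Y deg",np.degrees(np.arctan2(R[1,0],R[0,0])-Y).round(2),"z",R[:,2].round(3),"F",o["contact_force"].round(1),"open",round(o["opening"],3))
    if look:
        for n in("top","scene"):
            s=bot.snapshot(n);k=near if near is not None else np.r_[O,.22]
            try: c,m,e=knob(s,k,.09 if near is None else .06);print(n,"knob",sh(c),m,e.round(4))
            except Exception as ex: print(n,ex)
E
python3 -c "
from h import *
from workcell import bot
rep(bot)"
```

```text
t 0.77 tcp(shifter mm) [-337.7 -158.6  302.6] toolx yaw-Y deg 0.24 z [ 0.     0.002 -1.   ] F [-0.3 -0.5 -1.3] open 0.037
top knob [-47.8  43.9 219. ] 547 0.0011
scene knob [-46.7  44.4 219.8] 484 0.0016
```

jog_arm --pt "0.015 -0.015 0 0 0 0 0" --pt "0.04 -0.04 0.005 0 0 0 0" --pt "0.067 -0.065 0.01 0 0 0 0" --pt "0.094 -0.09 0.015 0 0 0 0" --pt "0.121 -0.115 0.02 0 0 0 0" --pt "0.148 -0.14 0.024 0 0 0 0" --pt "0.172 -0.16 0.028 0 0 0 0" --pt "0.185 -0.17 0.03 0 0 0 0"

```text
time_s: 1.53
eef_pos: [0.4098, -0.1524, 0.2723]
orientation: [-3.089, -0.565, -0.001]
contact_force: [0.2, 0.5, 0.1]
opening: 0.0005
finger_force: 0.0
```

jog_arm --pt "0.01 -0.01 0 0 0 0 0" --pt "0.022 -0.02 0.002 0 0 0 0" --pt "0.034 -0.027 0.003 0 0 0 0" --pt "0.04 -0.033 0.003 0 0 0 0" --pt "0.04 -0.033 0.003 0 0 0 0"

```text
time_s: 1.95
eef_pos: [0.435, -0.1094, 0.2696]
orientation: [-3.091, -0.562, -0.001]
contact_force: [-0.2, 0.4, 0.2]
opening: 0.0004
finger_force: 0.0
```

```bash
python3 - <<'E'
from h import *
from workcell import bot
rep(bot)
s=bot.snapshot("scene");cv2.imwrite("pics/s1.png",cv2.resize(s["frame"][100:340,150:450],None,fx=2,fy=2))
E
```

```text
t 1.95 tcp(shifter mm) [-114.4   42.1  269.6] toolx yaw-Y deg 0.12 z [ 0.001  0.    -1.   ] F [-0.2  0.4  0.2] open 0.0
top knob [-47.8  43.8 219.1] 550 0.0012
scene knob [-46.7  44.2 219.6] 459 0.0016
```

View pics/s1.png

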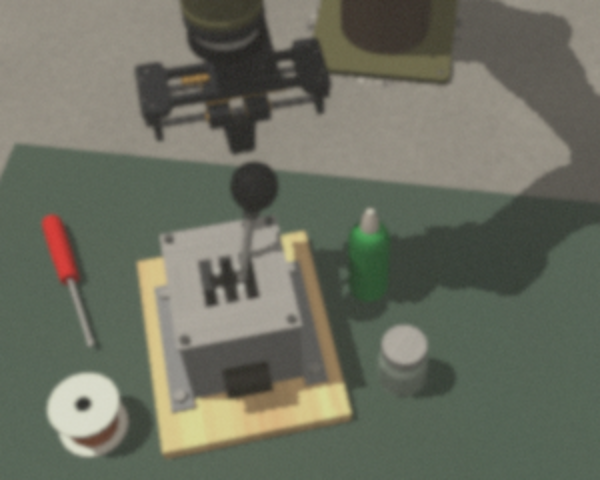

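The closed fingertips, near (240,130), are right behind the knob at (254,187). I'll push forward gently.

jog_arm --pt "0.008 0 0 0 0 0 0" --pt "0.016 0 0 0 0 0 0" --pt "0.022 0 0 0 0 0 0" --pt "0.027 0 0 0 0 0 0" --pt "0.031 0 0 0 0 0 0" --pt "0.035 0 0 0 0 0 0" --pt "0.039 0 0 0 0 0 0" --pt "0.043 0 0 0 0 0 0"

```text
time_s: 2.77
eef_pos: [0.4724, -0.0953, 0.2694]
orientation: [-3.091, -0.558, 0.008]
contact_force: [-5.6, -0.1, 2.7]
opening: 0.0004
finger_force: 2.6
```

jog_arm --pt "0.004 0 0 0 0 0 0" --pt "0.008 0 0 0 0 0 0" --pt "0.012 0 0 0 0 0 0" --pt "0.016 0 0 0 0 0 0" --pt "0.02 0 0 0 0 0 0" --pt "0.023 0 0 0 0 0 0" --pt "0.025 0 0 0 0 0 0" --pt "0.025 0 0 0 0 0 0"

```text
time_s: 3.43
eef_pos: [0.4985, -0.0861, 0.2697]
orientation: [3.091, 0.56, 0.002]
contact_force: [-3.2, 0.8, 1.4]
opening: 0.0006
finger_force: 1.2
```

```bash
python3 -c "
from h import *
from workcell import bot
rep(bot)"
```

```text
t 3.43 tcp(shifter mm) [-46.8  41.6 269.7] toolx yaw-Y deg 0.04 z [ 0.001  0.    -1.   ] F [-3.2  0.8  1.4] open 0.001
top knob [-13.1  45.3 224.7] 213 0.001
scene knob [-13.3  36.1 259.7] 837 0.0176
```

jog_arm --pt "0.003 0 0 0 0 0 0" --pt "0.006 0 0 0 0 0 0" --pt "0.009 0 0 0 0 0 0" --pt "0.011 0 0 0 0 0 0" --pt "0.0125 0 0 0 0 0 0" --pt "0.0125 0 0 0 0 0 0" --pt "0.0125 0 0 0 0 0 0"

```text
time_s: 4.12
eef_pos: [0.51, -0.082, 0.2697]
orientation: [3.091, 0.559, 0.002]
contact_force: [-1.0, 0.7, 0.9]
opening: 0.0002
finger_force: 0.9
```

jog_arm --pt "-0.006 0 0 0 0 0 0" --pt "-0.02 0 0 0 0 0 0" --pt "-0.04 0 0 0 0 0 0" --pt "-0.055 0 0 0 0 0 0" --pt "-0.06 0 0 0 0 0 0" --pt "-0.06 0 0 0 0 0 0"

```text
time_s: 4.62
eef_pos: [0.4526, -0.1038, 0.2699]
orientation: [3.091, 0.556, 0.001]
contact_force: [0.2, 0.7, 1.0]
opening: 0.0006
finger_force: 0.0
```

```bash
python3 -c "
from h import *
from workcell import bot
rep(bot)"
```

```text
t 4.62 tcp(shifter mm) [-96.   41.1 269.9] toolx yaw-Y deg -0.08 z [ 0.    -0.001 -1.   ] F [0.2 0.7 1. ] open 0.001
top knob [ -0.6  45.5 224.9] 560 0.0012
scene knob [ -0.   45.8 226.2] 486 0.0145
```

jog_arm --pt "0 -0.015 0 0 0 0 0" --pt "0 -0.035 0 0 0 0 0" --pt "0 -0.055 0 0 0 0 0" --pt "0.005 -0.07 0 0 0 0 0" --pt "0.02 -0.08 0 0 0 0 0" --pt "0.045 -0.08 0 0 0 0 0" --pt "0.07 -0.08 0 0 0 0 0" --pt "0.088 -0.08 0 0 0 0 0"

```text
time_s: 5.38
eef_pos: [0.511, 0.005, 0.27]
orientation: [-3.09, -0.563, -0.007]
contact_force: [0.5, 0.0, 0.5]
opening: 0.0007
finger_force: 0.0
```

jog_arm --pt "0.006 0 0 0 0 0 0" --pt "0.008 0 0 0 0 0 0" --pt "0.008 0 0 0 0 0 0"

```text
time_s: 5.63
eef_pos: [0.515, 0.0056, 0.2694]
orientation: [3.091, 0.56, -0.001]
contact_force: [-1.2, 0.7, 1.2]
opening: 0.0007
finger_force: 0.0
```

```bash
python3 -c "
from h import *
from workcell import bot
rep(bot)"
```

```text
t 5.63 tcp(shifter mm) [  0.8 121.8 269.4] toolx yaw-Y deg 0.03 z [-0. -0. -1.] F [-1.2  0.7  1.2] open 0.001
top Initial guess is outside of provided bounds
scene knob [2.000e-01 4.600e+01 2.271e+02] 413 0.0142h.py:9: RuntimeWarning: Mean of empty slice.
  p=P[m];f=least_squares(lambda c:np.linalg.norm(p-c,axis=1)-.025,p.mean(0)-[0,0,.01],loss="soft_l1",f_scale=.002)
  ret = um.true_divide(
```

jog_arm --pt "0 0.01 0 0 0 0 0" --pt "0 0.02 0 0 0 0 0" --pt "0 0.027 0 0 0 0 0" --pt "0 0.032 0 0 0 0 0" --pt "0 0.036 0 0 0 0 0" --pt "0 0.04 0 0 0 0 0" --pt "0 0.044 0 0 0 0 0" --pt "0 0.048 0 0 0 0 0"

```text
time_s: 6.4
eef_pos: [0.5321, -0.0387, 0.2699]
orientation: [-3.09, -0.561, -0.001]
contact_force: [-1.4, 3.9, 4.4]
opening: 0.0004
finger_force: 2.1
```

jog_arm --pt "0 0.004 0 0 0 0 0" --pt "0 0.008 0 0 0 0 0" --pt "0 0.012 0 0 0 0 0" --pt "0 0.016 0 0 0 0 0" --pt "0 0.019 0 0 0 0 0" --pt "0 0.021 0 0 0 0 0" --pt "0 0.021 0 0 0 0 0"

```text
time_s: 6.98
eef_pos: [0.5395, -0.0601, 0.2696]
orientation: [3.091, 0.557, 0.0]
contact_force: [-0.8, 1.0, -0.1]
opening: 0.0007
finger_force: 0.3
```

```bash
python3 - <<'E'
from h import *
from workcell import bot
rep(bot)
s=bot.snapshot("scene");cv2.imwrite("pics/s2.png",cv2.resize(s["frame"][100:340,150:450],None,fx=2,fy=2))
E
```

```text
t 6.98 tcp(shifter mm) [  0.7  51.6 269.6] toolx yaw-Y deg -0.05 z [ 0.    -0.001 -1.   ] F [-0.8  1.  -0.1] open 0.001
top Initial guess is outside of provided bounds
scene knob [ 16.9  26.9 263.3] 822 0.0163h.py:9: RuntimeWarning: Mean of empty slice.
  p=P[m];f=least_squares(lambda c:np.linalg.norm(p-c,axis=1)-.025,p.mean(0)-[0,0,.01],loss="soft_l1",f_scale=.002)
  ret = um.true_divide(
```

View pics/s2.png

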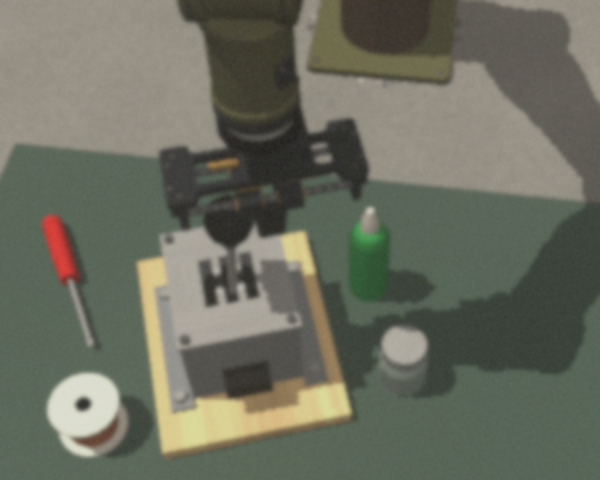

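The knob at (230,220) has crossed most of the way, with the fingertips against its left side. I'll finish the crossing, then back off and measure.

jog_arm --pt "0 0.003 0 0 0 0 0" --pt "0 0.005 0 0 0 0 0" --pt "0 0.007 0 0 0 0 0" --pt "0 0.008 0 0 0 0 0" --pt "0 0.008 0 0 0 0 0" --pt "0 0.008 0 0 0 0 0"

```text
time_s: 7.63
eef_pos: [0.5422, -0.0669, 0.2697]
orientation: [3.091, 0.559, 0.0]
contact_force: [-1.4, 2.0, 0.8]
opening: 0.0003
finger_force: 0.8
```

jog_arm --pt "0 -0.006 0 0 0 0 0" --pt "0 -0.02 0 0 0 0 0" --pt "-0.005 -0.03 0 0 0 0 0" --pt "-0.025 -0.035 0 0 0 0 0" --pt "-0.05 -0.035 0 0 0 0 0" --pt "-0.075 -0.035 0 0 0 0 0" --pt "-0.095 -0.035 0 0 0 0 0" --pt "-0.1 -0.035 0 0 0 0 0"

```text
time_s: 8.3
eef_pos: [0.4326, -0.0702, 0.2696]
orientation: [3.091, 0.556, -0.007]
contact_force: [-0.6, -0.0, -0.1]
opening: 0.0006
finger_force: 0.0
```

```bash
python3 -c "
from h import *
from workcell import bot
rep(bot)"
```

```text
t 8.3 tcp(shifter mm) [-103.    79.5  269.6] toolx yaw-Y deg -0.11 z [-0.004 -0.001 -1.   ] F [-0.6 -0.  -0.1] open 0.001
top knob [ -0.6   3.5 230.5] 569 0.0011
scene knob [  0.5   3.9 231.6] 456 0.0041
```

jog_arm --pt "0 0.012 0 0 0 0 0" --pt "0 0.03 0 0 0 0 0" --pt "0 0.05 0 0 0 0 0" --pt "0.005 0.066 0 0 0 0 0" --pt "0.018 0.076 0 0 0 0 0" --pt "0.035 0.078 0 0 0 0 0" --pt "0.05 0.078 0 0 0 0 0" --pt "0.058 0.078 0 0 0 0 0"

```text
time_s: 9.07
eef_pos: [0.5215, -0.1204, 0.2698]
orientation: [3.091, 0.561, 0.007]
contact_force: [0.3, 0.0, 0.9]
opening: 0.0002
finger_force: 0.0
```

jog_arm --pt "0.004 0 0 0 0 0 0" --pt "0.008 0 0 0 0 0 0" --pt "0.012 0 0 0 0 0 0" --pt "0.016 0 0 0 0 0 0" --pt "0.02 0 0 0 0 0 0" --pt "0.024 0 0 0 0 0 0" --pt "0.028 0 0 0 0 0 0" --pt "0.031 0 0 0 0 0 0"

```text
time_s: 9.73
eef_pos: [0.5473, -0.1104, 0.2698]
orientation: [-3.091, -0.559, -0.0]
contact_force: [-2.6, 0.6, 1.2]
opening: 0.0004
finger_force: 1.3
```

```bash
python3 -c "
from h import *
from workcell import bot
rep(bot)"
```

```text
t 9.73 tcp(shifter mm) [ -9.6   1.8 269.8] toolx yaw-Y deg 0.02 z [ 0.  0. -1.] F [-2.6  0.6  1.2] open 0.0
top knob [ 22.1  18.5 261.6] 192 0.0102
scene knob [ 24.2   3.3 269.2] 946 0.0117
```

jog_arm --pt "0.004 0 0 0 0 0 0" --pt "0.008 0 0 0 0 0 0" --pt "0.012 0 0 0 0 0 0" --pt "0.016 0 0 0 0 0 0" --pt "0.02 0 0 0 0 0 0" --pt "0.022 0 0 0 0 0 0" --pt "0.023 0 0 0 0 0 0" --pt "0.023 0 0 0 0 0 0"

```text
time_s: 10.5
eef_pos: [0.5686, -0.1026, 0.2695]
orientation: [3.091, 0.559, -0.0]
contact_force: [-1.4, -0.1, -1.0]
opening: 0.0009
finger_force: 1.0
```

jog_arm --pt "0.0005 0 0 0 0 0 0" --pt "0.001 0 0 0 0 0 0" --pt "0.0015 0 0 0 0 0 0" --pt "0.0015 0 0 0 0 0 0"

```text
time_s: 10.83
eef_pos: [0.5698, -0.1022, 0.2697]
orientation: [3.091, 0.559, -0.0]
contact_force: [-2.5, 0.6, -2.0]
opening: 0.0006
finger_force: 1.3
```

jog_arm --pt "0.0005 0 0 0 0 0 0" --pt "0.001 0 0 0 0 0 0" --pt "0.001 0 0 0 0 0 0"

```text
time_s: 11.08
eef_pos: [0.5709, -0.1018, 0.2697]
orientation: [3.091, 0.559, 0.0]
contact_force: [-2.8, 0.0, -1.4]
opening: 0.0007
finger_force: 1.3
```

```bash
python3 -c "
from h import *
from workcell import bot
rep(bot,False)"
```

```text
t 11.08 tcp(shifter mm) [ 15.5   1.5 269.7] toolx yaw-Y deg 0.01 z [ 0. -0. -1.] F [-2.8  0.  -1.4] open 0.001
```

Not yet at the stop; I'll creep on until the force rises.

jog_arm --pt "0.0005 0 0 0 0 0 0" --pt "0.001 0 0 0 0 0 0" --pt "0.001 0 0 0 0 0 0"

```text
time_s: 11.33
eef_pos: [0.5719, -0.1014, 0.2697]
orientation: [3.091, 0.559, 0.0]
contact_force: [-2.9, 0.4, -1.8]
opening: 0.0004
finger_force: 1.2
```

jog_arm --pt "0.0005 0 0 0 0 0 0" --pt "0.001 0 0 0 0 0 0" --pt "0.001 0 0 0 0 0 0"

```text
time_s: 11.58
eef_pos: [0.5728, -0.1011, 0.2697]
orientation: [3.091, 0.559, 0.0]
contact_force: [-2.9, -0.1, -1.5]
opening: 0.0002
finger_force: 1.3
```

```bash
python3 -c "
from h import *
from workcell import bot
rep(bot,False)"
```

```text
t 11.58 tcp(shifter mm) [ 17.5   1.5 269.7] toolx yaw-Y deg 0.01 z [ 0. -0. -1.] F [-2.9 -0.1 -1.5] open 0.0
```

jog_arm --pt "0.0005 0 0 0 0 0 0" --pt "0.001 0 0 0 0 0 0" --pt "0.001 0 0 0 0 0 0"

```text
time_s: 11.83
eef_pos: [0.5731, -0.101, 0.2696]
orientation: [3.091, 0.559, -0.002]
contact_force: [-3.7, -1.1, -1.5]
opening: 0.0005
finger_force: 2.1
```

jog_arm --pt "0.0005 0 0 0 0 0 0" --pt "0.001 0 0 0 0 0 0" --pt "0.001 0 0 0 0 0 0"

```text
time_s: 12.08
eef_pos: [0.5735, -0.1009, 0.2695]
orientation: [3.091, 0.559, -0.004]
contact_force: [-5.8, -1.9, -1.0]
opening: 0.0007
finger_force: 2.9
```

The force is rising while the tool has stopped advancing, so the lever is at its end stop. I'll back away and check.

jog_arm --pt "-0.005 0 0 0 0 0 0" --pt "-0.02 0 0 0 0 0 0" --pt "-0.045 0 0 0 0 0 0" --pt "-0.07 0 0 0 0 0 0" --pt "-0.095 0 0 0 0 0 0" --pt "-0.11 0 -0.01 0 0 0 0" --pt "-0.115 0 -0.02 0 0 0 0" --pt "-0.115 0 -0.02 0 0 0 0"

```text
time_s: 12.75
eef_pos: [0.4684, -0.1414, 0.2922]
orientation: [3.089, 0.556, 0.01]
contact_force: [0.4, 0.4, 0.5]
opening: 0.0006
finger_force: 0.0
```

```bash
python3 - <<'E'
from h import *
from workcell import bot
rep(bot)
s=bot.snapshot("top");cv2.imwrite("pics/t3.png",cv2.resize(s["frame"][160:360,250:530],None,fx=2,fy=2))
E
```

```text
t 12.75 tcp(shifter mm) [-94.4   0.3 292.2] toolx yaw-Y deg -0.07 z [ 0.007 -0.001 -1.   ] F [0.4 0.4 0.5] open 0.001
top knob [ 51.3   3.3 223.3] 538 0.0012
scene knob [ 50.1   4.3 225.1] 564 0.0439
```

View pics/t3.png

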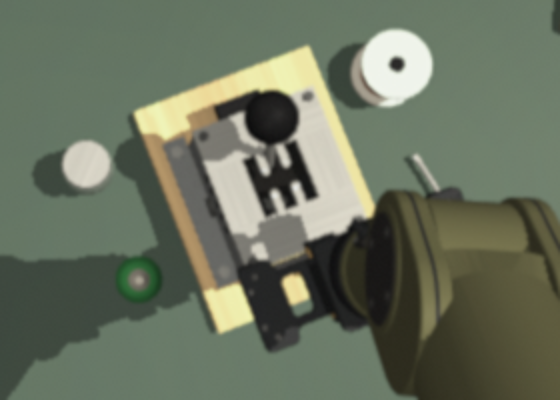

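The picture shows the knob at (271,117), over the forward end of the middle slot. It measures 51.3 mm forward, and the 0.28 rad stop corresponds to 51.1 mm. The gripper is clear behind it, and the bystanders haven't moved.

```bash
python3 -c "
from workcell import bot
print(bot.hand_in())"
```

```text
the job is handed in; nothing more can be done
None
```

The shifter is in third: the lever is fully home at the forward stop of the middle slot, the gripper is clear of it, nothing else on the bench was touched, and the job is handed in at about 13 s.

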